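Fit the slotted blade plate on the texture analyser's platform

TASK

Draw the slotted blade plate (the tall narrow one) up out of the rack and lay it flat on the bench so that you can change your grip. Then take it again from above and slide it about on top of the platform's two studs until its end holes drop over both, so that it lies flush on the cross bars, and let go of it. Leave the other two plates in the rack, and the weight and the probe, where they are.

Things in the scene. Friction and masses are not known exactly. Their poses are not given: they have to be found in the camera images.
- plate_center (a point): Centre of the plate to fit: flat aluminium, 150 x 66 x 8 mm, about 0.2 kg. Own z along length (up in the rack), y along width, x through its thickness. On its long centre line: two round 13 mm through holes 57 mm either side of the centre, between them a slot 63 x 7 mm. Fits either way up and round. It stands on a short edge in any of the rack's three slots; the tallest and narrowest plate.
- plate_edge (a point): Middle of the short edge of that plate that is uppermost in the rack (162 mm above the bench there; the lower edge stands on the slot floor, 12 mm above the bench). Axes as plate_center. In its slot the plate is loose by 1.5 mm either side. The rack stands on the robot's left and the platform on its right; the bench between them (within 0.1 m of y = 0, x from 0.42 to 0.68 m) is free for laying the plate down.
- rack: Grey plastic rack fixed to the bench, 196 mm (own x) by 140 mm (own y). Origin: centre of its underside, z up. Three slots 11 mm wide run along y at x = -60, 0, +60 mm, each between two ribs 12 mm thick, 130 mm long; slot floor 12 mm, rib tops 47 mm above the bench; ends open. A plate stands upright about mid-slot in each, faces towards the rack's x.
- platform: Platform: base plate of aluminium, 230 mm (own x) by 140 mm (own y), 12 mm thick, fixed. Origin: centre of its underside, z up. Clamped in its two lengthwise slots is a rigid steel frame: four 18 mm pillars (57 mm either side of its middle in x, 45 mm in y), thin rods 45 mm up joining them lengthwise, and two level cross bars on top (see platform_mid). The frame does not move.
- platform_mid (a point): Point over the base plate's centre, at the height of the bar tops (85 mm). Bars: 24 mm along x, 116 mm along y, open between. In the middle of each an upright stud, 10 mm thick, 10 mm high, domed tip. Studs are 114 mm apart along x, at y = 0. The frame is clamped off-centre: the middle between the studs is up to 8 mm either way along x from this point, unmeasured, to be felt for; none in y.
- blank_center (a point): Centre of the solid plate in the rack (115 mm tall, 110 mm wide, 8 mm thick, a small hole at each corner; top edge 127 mm above the bench); leave it standing in its slot.
- round_center (a point): Centre of the plate with the large round hole in the rack (100 mm tall, 90 mm wide, 8 mm thick; top edge 112 mm above the bench); leave it standing in its slot.
- weight_center (a point): Centre of a loose steel calibration weight standing on the bench, 42 mm in diameter, 66 mm high with a knob; leave it where it is.
- probe_center (a point): Centre of a loose compression probe standing on the bench, an aluminium disc 50 mm in diameter and 30 mm high with a 12 mm shank on top, 60 mm high in all; leave it where it is.
Mind the look-alikes: they are no part of the job. Several things look just like the rack: the one meant starts farthest to the robot's right.

How it is judged:
By the outcome, as a careful person would: the job done as asked, in the order asked, and still so for the second after the job is handed in, with the robot touching nothing.
It also fails if it takes over 72 s, if anything falls off the work surface, if the arm or the gripper's body presses on something with over 40 N, if the wrist force passes 120 N, or if a joint passes its speed limit or range.

ROBOT

A 7-joint arm with a two-finger parallel gripper is mounted at the origin on the work surface. World frame = base frame: x ahead of the robot, y to its left, z up, the work surface at z = 0. Lengths are in m, angles in rad, forces in N, time in s.
With the tool pointing down it reaches from about 0.4 to 0.875 m from the base axis. Payload 19.3 kg.
Tool frame: the origin (TCP) lies midway between the tips of the shut fingers; the grasp point (between the pads) lies 19 mm behind it (bot.pinch_z is the distance from the TCP to the grasp point, in m); z points along the fingers, y is the line along which they close (so a half turn about z gives the same grasp; the last joint's range is limited). The gripper opens to 85 mm and grips with 20 to 120 N. Pads are 22 mm wide; open, the fingers measure 114 mm over their backs; the gripper's body (76 mm by 85 mm) begins 54 mm behind the grasp point. The pads swing forward as they close: fully open they stand 13 mm farther back than shut.
Start: joints at [-1.198, 0.521, -0.036, 1.599, 0.021, 1.021, -0.113], TCP at [0.268, 0.565, 0.231] pointing down, gripper open.
Joint ranges: [-2.91, 2.91], [-0.3, 2.13], [-1.5, 1.42], [0.17, 2.43], [-1.26, 4.41], [0.16, 1.93], [-2.52, 2.52]. Speed limits (rad/s): [1.89, 1.89, 2.39, 2.39, 3.01, 3.01, 3.01].

INTERFACE

Orientations are given as [roll, pitch, yaw] about the fixed x, y, z axes, in that order (R = Rz(yaw) Ry(pitch) Rx(roll)).
In Python, from workcell import observe, viewer, bot gives the robot as it stands. The module is installed in compiled form; this text tells all that it offers.
- The arm moves only by the tool play_rows, never from a script. Its argument "motion" is a list of rows, each a list of 7 numbers: the shift along the tool's x, y, z in cm, then the turn, a rotation vector about the tool's x, y, z in rad, then the opening, from -1 (shut) to 1 (fully open), so that 0 is half open. A call has exactly 5 rows; each row is the pose to reach, as a shift and turn from the pose commanded when the call began, along the tool's axes at that moment; what a row does not reach only later rows make up. A row lasts 1/10 s, in which the tool goes at most 50 mm and 8.59 degrees, less where a joint would pass 70% of its speed; a pose out of reach is approached as far as the arm can. A call with a gripper value outside its range is refused whole. The fingers move at their own pace and stop on an object; "squeeze" is the grip in N (left out, the last holds). Time passes only in rows, so rows that repeat a pose let the fingers close, or fill a call up. It gives the time, the measured TCP pose, the force, the opening and the grip force at its end, in the units of the state.
- observe(): the state, without advancing time (a new reading comes with each control period).
- viewer.grab_frame(name): name is "side" or "top" or "wrist"; returns (picture, depth): 384x512x3 uint8, red, green, blue; 384x512 float32, m along the optical axis (not along the pixel's ray), 0 where there is no reading.
- viewer.camera_info(name): a dict with "fx", "fy", "cx", "cy" (pixels), "k1" (the pictures are not rectified: a ray, as slopes to the right and down, at radius r is drawn at 1 + k1 r^2 times it, then the intrinsics apply), "R" (3x3) and "t" (3): a world point X has camera coordinates R X + t. Camera axes: x right, y down, z forward; pixel columns grow to the right and rows downward; lengths in m; the calibration is good to about 2 mm. A picture is of the moment at which its call begins: read the wrist's pose just before it. camera_info takes no time and is no camera call; for the wrist camera it gives the pose at the moment of the call.
- bot.job_done(): hands the job in; it is judged then, once.
The state is a dict: "clock": time; "qpos": joint angles; "qd": joint speeds; "joint_efforts": joint torques, N m; "position": TCP position; "tool_rot": TCP orientation; "force": force on the tool from outside, world axes, zero at the start; "moment": the same for the moment, N m; "grip_width": finger opening in m; "finger_force": force on a finger pad.
Only numpy, scipy, OpenCV 4.12 (cv2) and the standard library are available. Lean on these libraries where they do the work, as an engineer would, in place of code of your own. Each camera call takes 0.05 s, during which the arm holds its last target. There are 200 camera calls.

## Working session

There is one attempt and no reset: what is moved stays moved. The work goes in short steps, Python scripts to look and compute and a tool call to move; the robot and the scene stay as the last step left them, time stands still between calls to the robot, and variables do not carry over. Pictures are saved under pics/ and viewed, at most 10 in all, crops included, and the job is handed in when it is done.

Besides the shell and the picture viewer there is one more tool, called after ">>>" in YAML: its name, and indented under it one key for each argument. play_rows: Moves the arm, as the interface text tells. Its arguments: {"type":"object","properties":{"motion":{"type":"array"},"squeeze":{"type":"number"}},"required":["motion"]}

```bash
mkdir -p pics
cat > h.py <<'E'
import numpy as np, cv2
from workcell import observe, viewer, bot
from scipy.spatial.transform import Rotation as Ro
def cloud(name, d=None, info=None):
    info=info or viewer.camera_info(name)
    pic=None
    if d is None: pic,d=viewer.grab_frame(name)
    K=np.array([[info['fx'],0,info['cx']],[0,info['fy'],info['cy']],[0,0,1.]])
    v,u=np.mgrid[:384,:512]
    p=cv2.undistortPoints(np.stack([u,v],-1).reshape(-1,1,2).astype(np.float64),K,np.array([info['k1'],0,0,0.])).reshape(384,512,2)
    C=np.dstack([p*d[...,None],d])
    W=(C-np.array(info['t']))@np.array(info['R'])
    W[d==0]=np.nan
    return pic,W
E
python3 - <<'E'
from h import *
print(observe())
ims=[]
for n in('top','side'):
    p,W=cloud(n); np.save(n+'.npy',W); cv2.imwrite(n+'.png',p[...,::-1]); 
    cv2.imwrite(f'pics/{n}1.png',cv2.resize(p[...,::-1],(768,576)))
    print(viewer.camera_info(n))
E
```

```text
{'clock': 0.0, 'qpos': array([-1.19817809,  0.52201273, -0.03635609,  1.59996428,  0.02120258,
        1.02109313, -0.11278817]), 'qd': array([-1.92938856e-04,  6.00392297e-04,  2.39029682e-03,  1.80298583e-03,
       -4.92683593e-04,  2.20837034e-03,  6.96911389e-06]), 'joint_efforts': array([ 7.80618593e-04, -9.27125144e+01,  1.98032230e+00, -3.69931948e+01,
        1.78771693e-02,  8.26828385e-03,  3.27617545e-05]), 'position': array([0.26768679, 0.5644245 , 0.23074186]), 'tool_rot': array([-3.14050207e+00,  6.46040114e-05,  2.69880175e+00]), 'force': array([0.999053  , 0.36134856, 0.12744541]), 'moment': array([-0.0168109 ,  0.02171843, -0.02798711]), 'finger_force': 0.0, 'grip_width': 0.08569135115744307}
{'fx': 445.22518274813615, 'fy': 445.22518274813615, 'cx': 261.733801701112, 'cy': 192.61831791925803, 'k1': -0.04626433257236708, 'R': array([[ 2.88181913e-02, -9.99584660e-01,  1.38216784e-04],
       [-9.74986076e-01, -2.81394964e-02, -2.20477484e-01],
       [ 2.20389800e-01,  6.21900286e-03, -9.75392055e-01]]), 't': array([0.16801446, 0.55376842, 1.49729892])}
{'fx': 398.7246497447234, 'fy': 398.7246497447234, 'cx': 245.60805312519705, 'cy': 185.22475379603728, 'k1': -0.05625398989508826, 'R': array([[ 0.74928417, -0.66224187,  0.00299086],
       [-0.38458565, -0.43880175, -0.81212493],
       [ 0.53913552,  0.60736211, -0.58347593]]), 't': array([-0.2935946 ,  0.36517726,  0.86427024])}
```

View pics/top1.png

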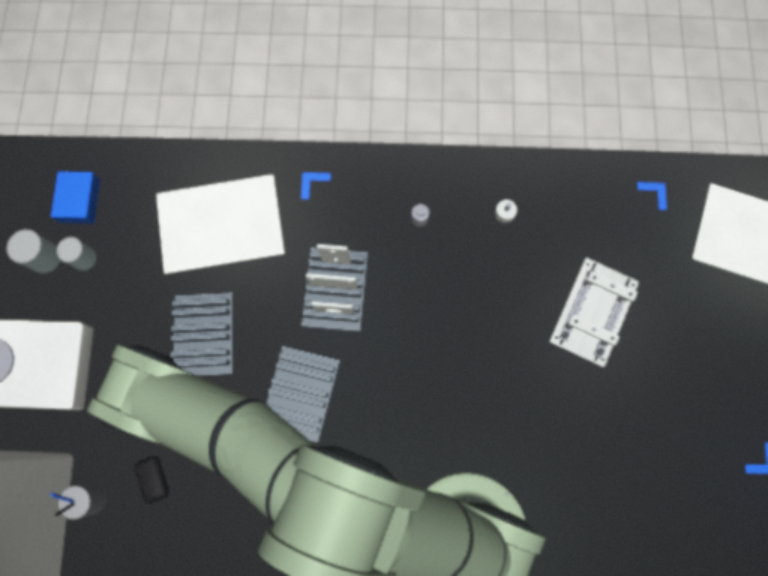

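View pics/side1.png

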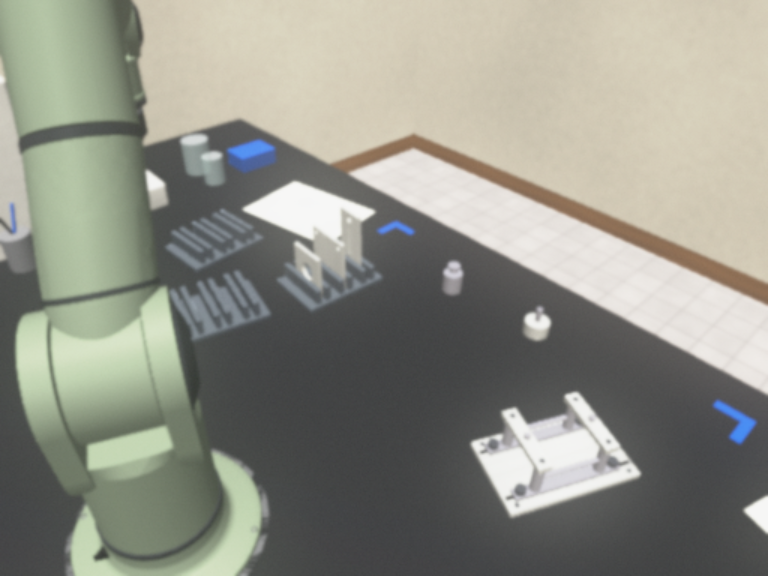

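The pictures show the loaded rack near top pixel (335,288) of 768x576, with the tall slotted plate in its farthest slot at (333,250). The platform is at (595,312), its long axis about 25° off world x. The weight and probe are at (420,213) and (506,210).

Run:
```python
from h import *
for n in('top','side'):
    W=np.load(n+'.npy').reshape(-1,3); W=W[~np.isnan(W).any(1)]
    def sel(x0,x1,y0,y1,z0,z1):
        m=(W[:,0]>x0)&(W[:,0]<x1)&(W[:,1]>y0)&(W[:,1]<y1)&(W[:,2]>z0)&(W[:,2]<z1); return W[m]
    def rect(P):
        if len(P)<4: return len(P)
        r=cv2.minAreaRect((P[:,:2]*1000).astype(np.float32)); return len(P),np.round(r[0],1),np.round(r[1],1),round(r[2],2),'z',np.round(np.percentile(P[:,2],[5,50,95]),4)
    print(n,'bench z',np.median(sel(.45,.65,-.05,.05,-.02,.02)[:,2]))
    print('tall plate',rect(sel(.4,.8,.05,.3,.14,.18)))
    print('tall top',rect(sel(.4,.8,.05,.3,.155,.17)))
    print('rack+',rect(sel(.4,.8,.08,.26,.008,.055)))
    print('ribs',rect(sel(.4,.8,.08,.26,.04,.052)))
    print('blank',rect(sel(.4,.8,.05,.3,.118,.132)))
    print('platbase',rect(sel(.35,.75,-.6,-.2,.007,.017)))
    print('plat all',rect(sel(.35,.75,-.6,-.2,.007,.12)))
    print('bars',rect(sel(.35,.75,-.6,-.2,.078,.092)))
    print('weight',rect(sel(.6,.85,-.1,.07,.01,.09)))
    print('probe',rect(sel(.6,.85,-.3,-.1,.01,.09)))
```

```text
top bench z 0.000423439212513806
tall plate (15, array([615.5, 294. ]), array([9.5, 8.3]), 77.9, 'z', array([0.1408, 0.1571, 0.1668]))
tall top (9, array([615.3, 294.5]), array([6.8, 7.8]), 89.3, 'z', array([0.1571, 0.1622, 0.1672]))
rack+ (276, array([597.7, 171.6]), array([394. , 176.7]), 0.01, 'z', array([0.0082, 0.0118, 0.0506]))
ribs (54, array([685.4, 190.5]), array([ 41. , 220.6]), 42.3, 'z', array([0.0419, 0.0471, 0.0512]))
blank (28, array([554.2, 284.1]), array([120.5,  27.1]), 2.05, 'z', array([0.119 , 0.1268, 0.1311]))
platbase (1482, array([ 551.3, -399.8]), array([398.5, 397.2]), 89.98, 'z', array([0.0074, 0.0116, 0.0163]))
plat all (2554, array([ 551.3, -399.8]), array([398.5, 397.2]), 89.98, 'z', array([0.0077, 0.015 , 0.0875]))
bars (456, array([ 514.2, -299.9]), array([116.1, 141.2]), 65.26, 'z', array([0.0795, 0.085 , 0.09  ]))
weight (136, array([726.2, -41.6]), array([170.2, 215.1]), 74.92, 'z', array([0.0117, 0.0301, 0.0584]))
probe (115, array([ 719.5, -192.2]), array([278., 159.]), 17.27, 'z', array([0.0104, 0.0164, 0.0332]))
side bench z -0.000387372381189308
[... 340 characters left out ...]
3.5]), array([ 69.3, 297.9]), 55.57, 'z', array([0.0408, 0.0463, 0.0508]))
blank (50, array([585.4, 284.2]), array([71.9, 34.3]), 2.75, 'z', array([0.1189, 0.125 , 0.1303]))
platbase (2448, array([ 519.9, -305. ]), array([141. , 231.2]), 65.82, 'z', array([0.0091, 0.0122, 0.0153]))
plat all (4983, array([ 519.9, -305. ]), array([141. , 231.2]), 65.82, 'z', array([0.01  , 0.0178, 0.0861]))
bars (959, array([ 515.2, -301.8]), array([117.8, 141.2]), 65.42, 'z', array([0.0797, 0.0851, 0.0878]))
weight (148, array([764. , -83.9]), array([48.5, 32. ]), 0.23, 'z', array([0.0141, 0.0298, 0.0585]))
probe (96, array([ 680.9, -191.3]), array([267.7,  31.6]), 47.14, 'z', array([0.0116, 0.0253, 0.0312]))
```

Run:
```python
from h import *
for n in('top','side'):
    W=np.load(n+'.npy').reshape(-1,3); W=W[~np.isnan(W).any(1)]
    def sel(x0,x1,y0,y1,z0,z1):
        m=(W[:,0]>x0)&(W[:,0]<x1)&(W[:,1]>y0)&(W[:,1]<y1)&(W[:,2]>z0)&(W[:,2]<z1); return W[m]
    def rect(P):
        if len(P)<4: return len(P)
        r=cv2.minAreaRect((P[:,:2]*1000).astype(np.float32)); return len(P),np.round(r[0],1),np.round(r[1],1),round(r[2],2),'z',np.round(np.percentile(P[:,2],[5,50,95]),4)
    print(n)
    print('tall top',rect(sel(.4,.8,.2,.45,.153,.17)))
    print('tall plate',rect(sel(.4,.8,.2,.45,.135,.17)))
    print('rack+',rect(sel(.42,.7,.2,.41,.006,.055)))
    print('ribs',rect(sel(.42,.7,.2,.41,.04,.052)))
    print('blank',rect(sel(.5,.585,.2,.45,.114,.132)))
    print('round',rect(sel(.45,.53,.2,.45,.1,.117)))
    print('weight',rect(sel(.65,.85,-.0,.13,.01,.09)))
    print('probe',rect(sel(.65,.85,-.2,-.05,.01,.09)))
```

```text
top
tall top (62, array([618.3, 323.1]), array([63.9, 10.7]), 86.08, 'z', array([0.1553, 0.1621, 0.1669]))
tall plate (97, array([589. , 325.6]), array([66. , 68.3]), 82.82, 'z', array([0.1368, 0.1597, 0.1665]))
rack+ (1681, array([559.8, 304.8]), array([209.2, 279.5]), 89.81, 'z', array([0.0069, 0.0179, 0.0513]))
ribs (522, array([557.3, 325.8]), array([130.6, 155.5]), 86.76, 'z', array([0.0412, 0.0467, 0.0511]))
blank (102, array([531.2, 326.4]), array([109.3,  63.5]), 86.57, 'z', array([0.115 , 0.1266, 0.1315]))
round (79, array([498. , 320.1]), array([88.2,  9.2]), 86.82, 'z', array([0.1024, 0.1112, 0.1154]))
weight (88, array([710.7,  97.3]), array([112. ,  46.2]), 40.67, 'z', array([0.0123, 0.05  , 0.0698]))
probe (169, array([ 753.2, -116.9]), array([108.6, 178.1]), 82.88, 'z', array([0.0117, 0.0298, 0.0561]))
side
tall top (61, array([617.3, 318.5]), array([68.1, 11.7]), 85.09, 'z', array([0.154 , 0.161 , 0.1633]))
tall plate (126, array([616.9, 318. ]), array([69.3, 11.7]), 87.22, 'z', array([0.1371, 0.1525, 0.163 ]))
rack+ (1363, array([558.4, 321. ]), array([143. , 201.4]), 86.21, 'z', array([0.0089, 0.0299, 0.0496]))
ribs (461, array([557.1, 320.6]), array([130.7, 158.3]), 85.89, 'z', array([0.0413, 0.0462, 0.0502]))
blank (116, array([558.2, 321.6]), array([113. ,  12.9]), 86.07, 'z', array([0.1151, 0.1243, 0.1282]))
round (91, array([497.3, 316.6]), array([90.8, 11.4]), 84.6, 'z', array([0.1014, 0.1103, 0.1132]))
weight (199, array([742.5, 114.4]), array([31.2, 40.7]), 88.22, 'z', array([0.0132, 0.0434, 0.0673]))
probe (226, array([763.4, -91.9]), array([48.3, 47.7]), 18.62, 'z', array([0.0119, 0.0291, 0.0564]))
```

```bash
cat >> h.py <<'E'
def to(p,rpy,frm=None):
    """rows args (cm, rotvec) from current (or given) pose to p,rpy"""
    if frm is None: s=observe(); frm=(s['position'],s['tool_rot'])
    R0=Ro.from_euler('xyz',frm[1]); R1=Ro.from_euler('xyz',rpy)
    d=R0.inv().apply(np.array(p)-frm[0])*100; r=(R0.inv()*R1).as_rotvec()
    print('d',np.round(d,2),'r',np.round(r,4),'deg',np.round(np.degrees(np.linalg.norm(r)),1))
E
python3 - <<'E'
from h import *
y=np.radians(86.2)
to([.6178,.3208,.24],[np.pi,0,y])
to([.40,.47,.24],[np.pi,0,np.radians(120)])
E
```

```text
d [-42.07  -7.02  -0.91] r [-8.0000e-04  7.0000e-04  1.1943e+00] deg 68.4
d [-16.    -2.87  -0.92] r [-9.000e-04  4.000e-04  6.044e-01] deg 34.6
```

>>> play_rows:
  motion:
    - [-4,-0.7,-1,0,0,0.12,0]
    - [-8,-1.4,-1,0,0,0.24,0]
    - [-12,-2.1,-1,0,0,0.36,0]
    - [-16,-2.8,-1,0,0,0.48,0]
    - [-20,-3.4,-1,0,0,0.6,0]
  squeeze: 25

```text
clock: 0.6
position: [0.435, 0.447, 0.2412]
tool_rot: [-3.141, 0.0, 2.094]
force: [0.9, 0.4, -0.7]
grip_width: 0.0428
finger_force: 0.0
```

Run:
```python
from h import *
to([.6178,.3208,.24],[np.pi,0,np.radians(86.2)])
```

```text
d [-20.07   9.53   0.12] r [-3.000e-04  2.000e-04  5.894e-01] deg 33.8
```

>>> play_rows:
  motion:
    - [-4.5,2.1,0,0,0,0.12,0]
    - [-9,4.2,0,0,0,0.25,0]
    - [-13.5,6.4,0,0,0,0.37,0]
    - [-18,8.5,0,0,0,0.5,0]
    - [-20.1,9.5,0.1,0,0,0.59,0]

```text
clock: 1.1
position: [0.6205, 0.3183, 0.24]
tool_rot: [3.14, 0.002, 1.5]
force: [-0.3, 0.2, -0.6]
grip_width: 0.0429
finger_force: 0.0
```

Run:
```python
from h import *
to([.6178,.3208,.131],[np.pi,0,np.radians(86.2)])
print(observe()['qpos'])
p,W=cloud('wrist'); s=observe()
cv2.imwrite('pics/w1.png',p[...,::-1])
W=W.reshape(-1,3); W=W[~np.isnan(W).any(1)]
for a,b in((.155,.17),(.12,.17)):
    P=W[(W[:,2]>a)&(W[:,2]<b)&(W[:,0]>.595)&(W[:,0]<.645)&(W[:,1]>.25)&(W[:,1]<.40)]
    print(len(P), len(P)>4 and cv2.minAreaRect((P[:,:2]*1000).astype(np.float32)))
```

```text
d [ 0.25 -0.3  10.9 ] r [ 0.0011  0.0019 -0.005 ] deg 0.3
[-0.74024355  0.65536749  0.30810528  1.38719309 -0.20333521  1.13030938
 -0.47669141]
1002 ((618.1875, 319.1445007324219), (65.89726257324219, 7.782533168792725), 86.0395278930664)
1082 ((618.310546875, 319.12689208984375), (65.91853332519531, 7.906426429748535), 86.4288101196289)
```

View pics/w1.png

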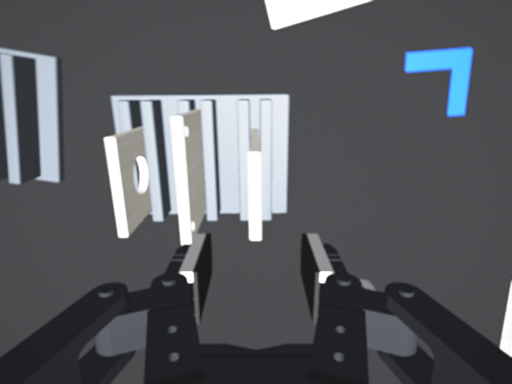

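The wrist picture shows the tall plate between the open fingers at (255,195), with the two other plates to its left.

>>> play_rows:
  motion:
    - [0.1,-0.2,2,0,0,0,0]
    - [0.1,-0.2,4,0,0,0,0]
    - [0.1,-0.2,5,0,0,0,0]
    - [0.1,-0.2,5,0,0,0,0]
    - [0.1,-0.2,5,0,0,0,0]

```text
clock: 1.65
position: [0.6155, 0.3238, 0.1909]
tool_rot: [3.141, -0.0, 1.509]
force: [-0.2, -0.1, 0.8]
grip_width: 0.0422
finger_force: 0.0
```

Run:
```python
from h import *
print(observe()['position'])
to([.6182,.3191,.131],[np.pi,0,np.radians(86.2)])
```

```text
[0.61553221 0.32379113 0.19089502]
d [-0.45  0.29  5.99] r [ 0.0004 -0.0002  0.0044] deg 0.3
```

>>> play_rows:
  motion:
    - [-0.45,0.3,1.5,0,0,0,0]
    - [-0.45,0.3,3,0,0,0,0]
    - [-0.45,0.3,4.5,0,0,0,0]
    - [-0.45,0.3,6,0,0,0,0]
    - [-0.45,0.3,6,0,0,0,0]

```text
clock: 2.15
position: [0.6168, 0.3186, 0.1274]
tool_rot: [-3.138, 0.002, 1.509]
force: [-0.3, 0.5, 0.5]
grip_width: 0.0428
finger_force: 0.0
```

>>> play_rows:
  motion:
    - [0,0,0,0,0,0,-0.3]
    - [0,0,0,0,0,0,-0.6]
    - [0,0,0,0,0,0,-1]
    - [0,0,0,0,0,0,-1]
    - [0,0,0,0,0,0,-1]
  squeeze: 40

```text
clock: 2.65
position: [0.6185, 0.3192, 0.1311]
tool_rot: [3.14, -0.001, 1.509]
force: [0.4, -0.1, 6.8]
grip_width: 0.0074
finger_force: 40.6
```

>>> play_rows:
  motion:
    - [0,0,-2,0,0,0,-1]
    - [0,0,-4.5,0,0,0,-1]
    - [0,0,-8,0,0,0,-1]
    - [0,0,-12,0,0,0,-1]
    - [0,0,-16,0,0,0,-1]
  squeeze: 70

```text
clock: 3.15
position: [0.6177, 0.3187, 0.2916]
tool_rot: [-3.141, 0.0, 1.509]
force: [0.5, -0.2, -2.8]
grip_width: 0.0068
finger_force: 68.7
```

>>> play_rows:
  motion:
    - [-3,0,-3,0,0,0,-1]
    - [-7,0,-4,0,0,0,-1]
    - [-11,0,-4,0,0,0,-1]
    - [-15,0,-4,0,0,0,-1]
    - [-19,0,-4,0,0,0,-1]

```text
clock: 3.65
position: [0.6057, 0.1277, 0.3304]
tool_rot: [-3.141, -0.0, 1.509]
force: [1.2, -0.3, -2.9]
grip_width: 0.0072
finger_force: 68.7
```

Run:
```python
from h import *
s=observe();print(s['position'],s['tool_rot'],s['qpos'],s['force'],s['grip_width'])
```

```text
[0.60570631 0.12774584 0.33036617] [-3.14141413e+00 -1.04820008e-04  1.50886214e+00] [-0.54276389  0.44901963  0.35721446  1.50286042 -0.16255052  1.21914705
 -0.22389315] [ 1.20559994 -0.32224617 -2.90853798] 0.007219439001145303
```

>>> play_rows:
  motion:
    - [-2,0,0,-0.14,0,0,-1]
    - [-5,0,0,-0.28,0,0,-1]
    - [-8,0,0,-0.42,0,0,-1]
    - [-11,0,0,-0.56,0,0,-1]
    - [-13,0,0,-0.7,0,0,-1]

```text
clock: 4.15
position: [0.5975, -0.0019, 0.3309]
tool_rot: [2.447, -0.001, 1.505]
force: [2.3, -3.6, -1.7]
grip_width: 0.0069
finger_force: 69.5
```

Run:
```python
from h import *
s=observe();print(s['position'],s['tool_rot'],s['qpos'],s['force'],s['grip_width'])
```

```text
[ 0.59746163 -0.00192507  0.33086771] [ 2.44706592e+00 -9.59015648e-04  1.50549517e+00] [-0.72788223  0.11218234  0.60084516  2.1654947   0.35653314  0.21536758
 -0.54055357] [ 2.28075702 -3.62189618 -1.65543455] 0.006898262251552926
```

```bash
cat > fk.py <<'E'
import numpy as np, itertools
from scipy.spatial.transform import Rotation as Ro
from scipy.optimize import least_squares
S=[([-1.19817809,.52201273,-.03635609,1.59996428,.02120258,1.02109313,-.11278817],[.26768679,.5644245,.23074186],[-3.1405,0,2.6988]),
([-.54276389,.44901963,.35721446,1.50286042,-.16255052,1.21914705,-.22389315],[.60570631,.12774584,.33036617],[-3.14141,-.0001,1.50886]),
([-.72788223,.11218234,.60084516,2.1654947,.35653314,.21536758,-.54055357],[.59746163,-.00192507,.33086771],[2.447066,-.00096,1.505495]),
([-.74024355,.65536749,.30810528,1.38719309,-.20333521,1.13030938,-.47669141],[.6205,.3183,.240],[3.1405,.0019,1.5])]
def fk(q,sg,p):
    q=np.array(q)*sg; a,b,h,l1,o1,l2,o2,l3,o3=p
    R=Ro.from_euler('z',q[0]+a); x=np.array([0,0,h])
    R=R*Ro.from_euler('y',q[1])*Ro.from_euler('z',q[2]); x=x+R.apply([o1,0,l1])
    R=R*Ro.from_euler('y',q[3])*Ro.from_euler('z',q[4]); x=x+R.apply([o2,0,l2])
    R=R*Ro.from_euler('y',q[5])*Ro.from_euler('z',q[6]+b); x=x+Ro.identity().apply(x*0)+ (R*Ro.from_euler('z',-q[6]-b)).apply([o3,0,l3])
    return x,R
def res(p,sg):
    r=[]
    for q,x,e in S:
        X,R=fk(q,sg,p); r+=list(X-x)+list(0.3*(R.inv()*Ro.from_euler('xyz',e)).as_rotvec())
    return np.array(r)+0
if __name__=='__main__':
    out=[]
    for s in itertools.product([1,-1],repeat=4):
        sg=np.array([s[0],1,s[1],1,s[2],1,s[3]])
        for a0 in(0,2,4):
          for b0 in (0,2,4):
            f=least_squares(res,[a0,b0,.35,.4,0,.4,0,.25,0],args=(sg,)); out.append((f.cost,tuple(sg),np.round(f.x,4)))
    out.sort(key=lambda t:t[0])
    for o in out[:3]:print(o)
    print(np.round(res(out[0][2],np.array(out[0][1])).reshape(-1,6),4))
E
python3 fk.py
```

```text
(np.float64(0.0001832485565462077), (np.int64(-1), np.int64(1), np.int64(-1), np.int64(1), np.int64(-1), np.int64(1), np.int64(-1)), array([-0.0859,  1.4897,  0.3644,  0.5233, -0.0212,  0.4437,  0.0056,
        0.3578, -0.0071]))
(np.float64(0.0001832485565462084), (np.int64(-1), np.int64(1), np.int64(-1), np.int64(1), np.int64(-1), np.int64(1), np.int64(-1)), array([-0.0859,  1.4897,  0.3644,  0.5233, -0.0212,  0.4437,  0.0056,
        0.3578, -0.0071]))
(np.float64(0.00018324855654620878), (np.int64(-1), np.int64(1), np.int64(-1), np.int64(1), np.int64(-1), np.int64(1), np.int64(-1)), array([-0.0859,  1.4897,  0.3644,  0.5233, -0.0212,  0.4437,  0.0056,
        0.3578, -0.0071]))
[[-0.0054  0.0021  0.003   0.     -0.     -0.0014]
 [-0.0008  0.0033 -0.0019  0.     -0.     -0.0014]
 [ 0.0001 -0.0002 -0.0004 -0.0006  0.0165  0.0045]
 [ 0.0019 -0.0024 -0.0004 -0.      0.     -0.0016]]
```

```bash
cat > ik.py <<'E'
from fk import *
sg=np.array([-1,1,-1,1,-1,1,-1]); 
P=least_squares(res,[0,1.5,.36,.52,0,.44,0,.36,0],args=(sg,)).x
LO=np.array([-2.91,-.3,-1.5,.17,-1.26,.16,-2.52]);HI=np.array([2.91,2.13,1.42,2.43,4.41,1.93,2.52])
def ik(x,R,q0,w=.02):
    f=lambda q:np.r_[(fk(q,sg,P)[0]-x)*5,(fk(q,sg,P)[1].inv()*R).as_rotvec()*2,w*(q-q0)]
    s=least_squares(f,np.clip(q0,LO+.06,HI-.06),bounds=(LO+.05,HI-.05))
    return s.x,np.abs(f(s.x)[:6]).max()
def pose(phi,tau,up):
    z=np.array([np.cos(phi)*np.cos(tau),np.sin(phi)*np.cos(tau),-np.sin(tau)])
    y=up*np.array([np.cos(phi)*np.sin(tau),np.sin(phi)*np.sin(tau),np.cos(tau)])
    return Ro.from_matrix(np.c_[np.cross(y,z),y,z])
E
cat > s.py <<'E'
from ik import *
q0=np.array(S[2][0]); c=[]
for phi in range(-100,101,20):
  for tau in(15,22,30):
    for up in(1,-1):
      for x in((.5,0),(.56,0),(.46,.0)):
        ph,t=np.radians([phi,tau]); R=pose(ph,t,up)
        far=.13-.015
        X=np.array([x[0],x[1],(.115+.02)*np.sin(t)-.0])
        best=None
        for j5 in (q0[4],1.5,-.9,3):
            qq=q0.copy();qq[4]=j5;qq[5]=.8
            q,e=ik(X,R,qq)
            q,e=ik(X,R,q*.5+q0*.5 if False else q)
            if e<.02:
                d=np.abs(q-q0).max()
                if best is None or d<best[0]: best=(d,q)
        if best: c.append((best[0],phi,tau,up,x,np.round(best[1],2)))
c.sort(key=lambda t:t[0]); print(len(c))
for k in c[:14]:print(*k)
E
python3 s.py
```

```text
131
0.8598830821360569 -80 30 -1 (0.46, 0.0) [-0.93  0.97  0.26  1.98  0.84  1.    0.26]
0.878513051806247 -80 30 -1 (0.5, 0) [-0.89  0.99  0.28  1.9   0.85  1.01  0.33]
0.8789838403879282 -60 30 -1 (0.46, 0.0) [-1.08  0.97  0.33  2.21  1.24  0.78  0.01]
0.8794792886893343 -60 30 -1 (0.5, 0) [-1.04  0.97  0.36  2.14  1.24  0.78  0.09]
0.8823844562430871 -60 30 -1 (0.56, 0) [-0.98  0.99  0.4   2.03  1.22  0.76  0.21]
0.9433983672288951 -80 30 -1 (0.56, 0) [-0.69  1.    0.09  1.77  0.98  1.16  0.33]
0.9731988320600474 -60 22 -1 (0.5, 0) [-0.97  1.09  0.2   2.09  1.3   1.01 -0.05]
0.9735473695824651 -60 22 -1 (0.46, 0.0) [-1.01  1.09  0.18  2.15  1.28  1.01 -0.12]
0.9801193789925736 -60 22 -1 (0.56, 0) [-0.9   1.09  0.23  1.98  1.32  1.01  0.05]
0.9916625137939036 -80 22 -1 (0.46, 0.0) [-0.84  1.08  0.08  1.91  0.96  1.21  0.1 ]
1.0060916741823518 -100 30 -1 (0.46, 0.0) [-0.78  1.02  0.22  1.75  0.6   1.22  0.35]
1.0088713273085448 -80 22 -1 (0.5, 0) [-0.8   1.09  0.1   1.83  0.98  1.22  0.17]
1.0358025632427053 -80 22 -1 (0.56, 0) [-0.75  1.12  0.11  1.71  1.    1.25  0.26]
1.0396602188018091 -100 30 -1 (0.5, 0) [-0.75  1.05  0.23  1.66  0.6   1.26  0.41]
```

```bash
cat > s2.py <<'E'
from ik import *
from h import observe
s=observe(); q0=np.array(s['qpos'])
R=pose(np.radians(-50),np.radians(20),-1)
X1=np.array([.50,.034,.0445]); X0=X1+[0,0,.15]
g=q0.copy(); g[4]=1.3;g[5]=1
qa,e=ik(X0,R,g); qa,e=ik(X0,R,qa,.001); print(np.round(qa,2),e)
qb,e=ik(X1,R,qa,.005); print(np.round(qb,2),e)
x0,r0=np.array(s['position']),Ro.from_euler('xyz',s['tool_rot'])
xp,rp=x0,r0; N=3
for k in range(1,N+1):
    x,r=fk(q0+(qa-q0)*k/N,sg,P)
    if k==N:x,r=X0,R
    print('wp',np.round(x,3),np.round(r.as_euler('xyz'),3),'| d',np.round(rp.inv().apply(x-xp)*100,2),'r',np.round((rp.inv()*r).as_rotvec(),3), np.round(np.linalg.norm((rp.inv()*r).as_rotvec()),2))
    xp,rp=x,r
E
python3 s2.py
```

```text
[-1.07  0.76  0.22  2.24  1.36  1.09  0.1 ] 2.7502100596876744e-10
[-1.05  1.13  0.19  2.15  1.44  1.03 -0.19] 7.1189684717337665e-06
wp [0.507 0.017 0.205] [3.068 0.521 2.214] | d [  1.24 -15.08   3.77] r [ 0.399 -0.205 -0.834] 0.95
wp [ 0.47  -0.005  0.178] [-2.404  0.457 -3.117] | d [ 1.78 -4.39  1.83] r [ 0.315 -0.218 -0.81 ] 0.9
wp [0.5   0.034 0.194] [-1.92   0.    -2.443] | d [-3.52  2.77 -2.67] r [ 0.305 -0.305 -0.736] 0.85
```

```bash
sed -i 's/N=3/N=4/; s/if k==N:x,r=X0,R/x=x+[0,0,.02]\n    if k==N:x,r=X0,R/' s2.py; python3 s2.py
```

```text
[-1.07  0.76  0.22  2.24  1.36  1.09  0.1 ] 2.7502100596876744e-10
[-1.05  1.13  0.19  2.15  1.44  1.03 -0.19] 7.1189684717337665e-06
wp [0.527 0.02  0.247] [2.877 0.443 1.993] | d [  1.71 -10.88   1.88] r [ 0.307 -0.165 -0.628] 0.72
wp [0.478 0.004 0.202] [-2.791  0.563  2.705] | d [ 2.41 -5.95  2.38] r [ 0.251 -0.141 -0.617] 0.68
wp [ 0.473 -0.004  0.201] [-2.248  0.363 -2.919] | d [ 0.16 -0.89  0.3 ] r [ 0.231 -0.187 -0.592] 0.66
wp [0.5   0.034 0.194] [-1.92   0.    -2.443] | d [-3.03  3.39 -1.28] r [ 0.232 -0.235 -0.542] 0.64
```

>>> play_rows:
  motion:
    - [0.3,-2.2,0.4,0.061,-0.033,-0.126,-1]
    - [0.7,-4.4,0.8,0.123,-0.066,-0.251,-1]
    - [1,-6.5,1.1,0.184,-0.099,-0.377,-1]
    - [1.4,-8.7,1.5,0.246,-0.132,-0.502,-1]
    - [1.7,-10.9,1.9,0.307,-0.165,-0.628,-1]

```text
clock: 4.65
position: [0.5276, 0.0215, 0.2462]
tool_rot: [2.887, 0.446, 2.001]
force: [-0.4, -0.0, -3.2]
grip_width: 0.0069
finger_force: 69.6
```

>>> play_rows:
  motion:
    - [0.5,-1.2,0.5,0.05,-0.028,-0.123,-1]
    - [1,-2.4,1,0.1,-0.056,-0.247,-1]
    - [1.4,-3.6,1.4,0.15,-0.085,-0.37,-1]
    - [1.9,-4.8,1.9,0.2,-0.113,-0.494,-1]
    - [2.4,-6,2.4,0.251,-0.141,-0.617,-1]

```text
clock: 5.15
position: [0.4785, 0.0047, 0.2011]
tool_rot: [-2.782, 0.559, 2.713]
force: [-0.4, 0.4, -3.5]
grip_width: 0.0068
finger_force: 69.6
```

Run:
```python
from h import *
s=observe();print(s['position'],s['tool_rot'],s['qpos'],s['grip_width'])
to([.473,-.004,.201],[-2.248,.363,-2.919])
```

```text
[0.47847622 0.00471199 0.20114094] [-2.78204373  0.55890871  2.71334558] [-0.95514434  0.40276775  0.47330596  2.23040259  0.78380253  0.70368644
 -0.12522026] 0.006834344381490123
d [ 0.12 -0.98  0.3 ] r [ 0.2273 -0.189  -0.5829] deg 37.4
```

Tracking nicely.

>>> play_rows:
  motion:
    - [0,-0.2,0.1,0.046,-0.038,-0.117,-1]
    - [0,-0.4,0.1,0.091,-0.076,-0.233,-1]
    - [0.1,-0.6,0.2,0.136,-0.113,-0.35,-1]
    - [0.1,-0.8,0.2,0.182,-0.151,-0.466,-1]
    - [0.1,-1,0.3,0.227,-0.189,-0.583,-1]

```text
clock: 5.65
position: [0.4735, -0.0038, 0.2013]
tool_rot: [-2.248, 0.363, -2.918]
force: [0.8, -0.3, -2.4]
grip_width: 0.0066
finger_force: 69.6
```

>>> play_rows:
  motion:
    - [-0.6,0.7,-0.3,0.046,-0.047,-0.108,-1]
    - [-1.2,1.4,-0.5,0.093,-0.094,-0.217,-1]
    - [-1.8,2,-0.8,0.139,-0.141,-0.325,-1]
    - [-2.4,2.7,-1,0.186,-0.188,-0.434,-1]
    - [-3,3.4,-1.3,0.232,-0.235,-0.542,-1]

```text
clock: 6.15
position: [0.5005, 0.035, 0.1945]
tool_rot: [-1.92, 0.001, -2.443]
force: [0.6, -0.4, -3.2]
grip_width: 0.0069
finger_force: 69.8
```

Run:
```python
from h import *
s=observe();print(s['position'],s['tool_rot'],s['qpos'],s['grip_width'])
to([.50,.034,.075],[-1.92,0,-2.443])
p,W=cloud('side'); cv2.imwrite('pics/s2.png',cv2.resize(p[...,::-1],(768,576)))
```

```text
[0.50049561 0.03502675 0.19451181] [-1.92049663e+00  5.26941032e-04 -2.44263719e+00] [-1.18379403  0.77387765  0.40378405  2.31382291  1.28797651  0.97227045
  0.17584646] 0.00693178461397691
d [ 0.11 11.21  4.14] r [ 0.0005  0.0005 -0.0004] deg 0.0
```

View pics/s2.png

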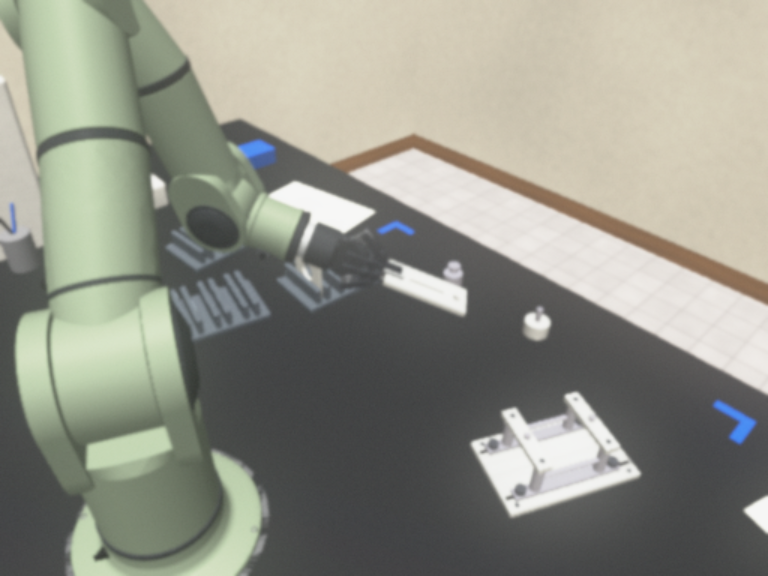

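The side picture shows the plate held at (425,287), nearly level over the free bench and clear of the rack.

>>> play_rows:
  motion:
    - [0,3,1.1,0,0,0,-1]
    - [0,6,2.2,0,0,0,-1]
    - [0,9,3.3,0,0,0,-1]
    - [0,11.3,4.1,0,0,0,-1]
    - [0,11.8,4.3,0,0,0,-1]

```text
clock: 6.7
position: [0.5001, 0.0344, 0.0673]
tool_rot: [-1.923, 0.003, -2.448]
force: [0.3, -0.5, -1.6]
grip_width: 0.0069
finger_force: 69.9
```

>>> play_rows:
  motion:
    - [0,0.25,0.1,0,0,0,-1]
    - [0,0.5,0.2,0,0,0,-1]
    - [0,0.75,0.3,0,0,0,-1]
    - [0,1,0.4,0,0,0,-1]
    - [0,1.2,0.45,0,0,0,-1]

```text
clock: 7.2
position: [0.5006, 0.0345, 0.0567]
tool_rot: [-1.922, 0.004, -2.447]
force: [0.2, -1.4, -2.1]
grip_width: 0.0071
finger_force: 69.9
```

Run:
```python
from h import *
s=observe();print(s['position'],s['tool_rot'],s['force'],s['moment'],s['grip_width'])
```

```text
[0.50057071 0.03448978 0.05666804] [-1.92160464  0.00425001 -2.44679191] [ 0.22455742 -1.3518058  -2.06920309] [1.23752626 1.01925103 0.04518772] 0.007075679543040852
```

>>> play_rows:
  motion:
    - [0,0.3,0.1,0,0,0,-1]
    - [0,0.5,0.2,0,0,0,-1]
    - [0,0.7,0.25,0,0,0,-1]
    - [0,0.85,0.3,0,0,0,-1]
    - [0,1,0.35,0,0,0,-1]

```text
clock: 7.7
position: [0.5004, 0.0344, 0.0458]
tool_rot: [-1.921, 0.003, -2.447]
force: [-0.7, 0.6, -2.1]
grip_width: 0.007
finger_force: 69.9
```

>>> play_rows:
  motion:
    - [0,0.15,0.05,0,0,0,-1]
    - [0,0.3,0.1,0,0,0,-1]
    - [0,0.3,0.1,0,0,0,-0.8]
    - [0,0.3,0.1,0,0,0,-0.6]
    - [0,0.3,0.1,0,0,0,-0.5]

```text
clock: 8.2
position: [0.5003, 0.0345, 0.0428]
tool_rot: [-1.921, 0.004, -2.447]
force: [0.1, -0.5, -1.6]
grip_width: 0.0212
finger_force: 0.6
```

>>> play_rows:
  motion:
    - [0,0,-0.6,0,0,0,-0.5]
    - [0,0,-1.4,0,0,0,-0.5]
    - [0,0,-2.4,0,0,0,-0.5]
    - [0,0,-3.6,0,0,0,-0.5]
    - [0,0,-5.5,0,0,0,-0.5]

```text
clock: 8.7
position: [0.4666, 0.0745, 0.0621]
tool_rot: [-1.921, 0.003, -2.447]
force: [-0.8, 0.2, -0.5]
grip_width: 0.0215
finger_force: 0.0
```

>>> play_rows:
  motion:
    - [0,-1,-2,0,0,0,-0.5]
    - [0,-3.5,-3,0,0,0,0]
    - [0,-7,-4,0,0,0,0.5]
    - [0,-11,-5,0,0,0,1]
    - [0,-15,-5,0,0,0,1]

```text
clock: 9.2
position: [0.4691, 0.0712, 0.2212]
tool_rot: [-1.922, 0.003, -2.445]
force: [0.8, 0.4, 0.3]
grip_width: 0.0776
finger_force: 0.0
```

```bash
cat > find.py <<'E'
from h import *
def find(n,z0=.003,z1=.013,box=(.4,.75,-.15,.15),minlen=.1):
    p,W=cloud(n)
    g=(p.min(2)>110)&(W[...,2]>z0)&(W[...,2]<z1)&(W[...,0]>box[0])&(W[...,0]<box[1])&(W[...,1]>box[2])&(W[...,1]<box[3])
    k,l,st,c=cv2.connectedComponentsWithStats(g.astype(np.uint8))
    i=1+np.argmax(st[1:,4]); P=W[l==i]
    r=cv2.minAreaRect((P[:,:2]*1000).astype(np.float32)); print(n,st[i,4],r,'z',np.median(P[:,2]))
    return p,P
E
python3 - <<'E'
from find import *
s=observe();print(s['position'],s['tool_rot'],s['qpos'])
p,P=find('top'); p,P=find('side')
cv2.imwrite('pics/s3.png',cv2.resize(p[...,::-1],(768,576)))
E
```

```text
[0.46906383 0.07119833 0.2212183 ] [-1.9223702   0.00320775 -2.44508339] [-1.2504157   0.68476342  0.33811718  2.3018156   1.15483545  1.08333572
  0.26377401]
top 565 ((523.0391845703125, 9.108238220214844), (70.15303039550781, 153.34315490722656), 39.431617736816406) z 0.008024505380699957
side 861 ((523.7864379882812, 7.2946624755859375), (77.54727935791016, 150.00360107421875), 39.780006408691406) z 0.007490112468964169
```

View pics/s3.png

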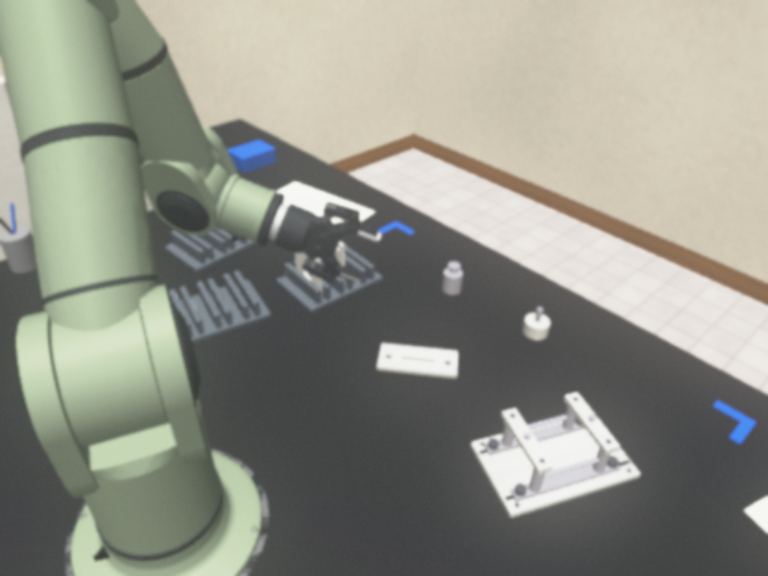

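The side picture shows the plate lying flat at (418,360); rack plates, weight and probe are undisturbed.

```bash
cat > s3.py <<'E'
from ik import *
from h import observe
s=observe(); q0=np.array(s['qpos'])
X0=np.array([.5233,.0082,.16])
x0,r0=np.array(s['position']),Ro.from_euler('xyz',s['tool_rot'])
for yaw in(129.5,-50.5):
    R=Ro.from_euler('xyz',[np.pi,0,np.radians(yaw)])
    best=None
    for j7 in(-1.5,-.5,.5,1.5):
        g=q0.copy(); g[4]=0;g[5]=1;g[6]=j7
        qa,e=ik(X0,R,g); qa,e=ik(X0,R,qa,.001)
        if e<.02 and (best is None or np.abs(qa-q0).max()<np.abs(best-q0).max()): best=qa
    qa=best; print(yaw,np.round(qa,2))
    Rp=Ro.from_euler('xyz',[np.pi,0,np.radians(yaw+26.3)]); qp,e=ik(np.array([.515,-.302,.15]),Rp,qa,.002); print('platf',np.round(qp,2),e)
    xp,rp=x0,r0; N=3
    for k in range(1,N+1):
        x,r=fk(q0+(qa-q0)*k/N,sg,P)
        if k==N:x,r=X0,R
        print('wp',np.round(x,3),np.round(r.as_euler('xyz'),3),'| d',np.round(rp.inv().apply(x-xp)*100,2),'r',np.round((rp.inv()*r).as_rotvec(),3), np.round(np.linalg.norm((rp.inv()*r).as_rotvec()),2))
        xp,rp=x,r
E
python3 s3.py
```

```text
129.5 [-0.09  0.46 -0.01  1.92  0.01  0.76  0.58]
platf [ 0.53  0.58 -0.12  1.74  0.09  0.82  1.52] 3.43742555549851e-06
wp [ 0.392 -0.021  0.155] [-2.289  0.015 -3.044] | d [11.82  5.65  4.22] r [-0.349  0.511  0.311] 0.69
wp [0.413 0.005 0.122] [-2.706  0.034  2.731] | d [-2.28  4.09  0.39] r [-0.395  0.292  0.42 ] 0.65
wp [0.523 0.008 0.16 ] [3.142 0.    2.26 ] | d [-10.1    2.8   -5.13] r [-0.42   0.136  0.455] 0.63
-50.5 [-0.81  0.68  1.01  1.92 -0.71  0.96 -1.9 ]
platf [-0.11  0.73  0.84  1.74 -0.65  0.97 -1.  ] 2.839251917387386e-06
wp [ 0.338 -0.06   0.191] [-2.424  0.756  2.375] | d [18.44  2.35  2.51] r [0.151 0.781 1.264] 1.49
wp [ 0.349 -0.012  0.139] [2.911 0.512 0.454] | d [ 5.42  4.57 -1.28] r [0.379 0.5   1.375] 1.51
wp [0.523 0.008 0.16 ] [ 3.142  0.    -0.881] | d [13.36  7.96 -8.29] r [0.534 0.282 1.358] 1.49
```

Run:
```python
from h import *
s=observe(); a=(s['position'],s['tool_rot'])
w=[([.44,.01,.22],[-2.289,.015,-3.044]),([.48,.008,.2],[-2.706,.034,2.731]),([.5233,.0082,.15],[np.pi,0,np.radians(129.5)])]
for b in w: to(*b,frm=a); a=b
```

```text
d [ 6.09 -0.65  2.6 ] r [-0.3488  0.5113  0.3106] deg 39.7
d [-3.93  1.16  1.8 ] r [-0.3955  0.2921  0.4202] deg 37.1
d [-3.79  3.75  3.92] r [-0.4194  0.1353  0.4558] deg 36.3
```

>>> play_rows:
  motion:
    - [1.2,-0.1,0.5,-0.07,0.102,0.062,0.85]
    - [2.4,-0.3,1,-0.14,0.205,0.124,0.85]
    - [3.6,-0.4,1.6,-0.21,0.307,0.186,0.85]
    - [4.9,-0.5,2.1,-0.28,0.409,0.248,0.85]
    - [6.1,-0.6,2.6,-0.349,0.511,0.311,0.85]

```text
clock: 9.8
position: [0.4391, 0.0119, 0.2161]
tool_rot: [-2.291, 0.011, -3.045]
force: [-0.5, -0.1, 0.1]
grip_width: 0.079
finger_force: 0.0
```

>>> play_rows:
  motion:
    - [-0.8,0.2,0.4,-0.079,0.058,0.084,0.85]
    - [-1.6,0.5,0.7,-0.158,0.117,0.168,0.85]
    - [-2.4,0.7,1.1,-0.237,0.175,0.252,0.85]
    - [-3.1,0.9,1.4,-0.316,0.234,0.336,0.85]
    - [-3.9,1.2,1.8,-0.395,0.292,0.42,0.85]

```text
clock: 10.3
position: [0.4796, 0.0105, 0.1958]
tool_rot: [-2.706, 0.032, 2.731]
force: [-0.3, -0.4, -1.0]
grip_width: 0.079
finger_force: 0.0
```

>>> play_rows:
  motion:
    - [-0.8,0.8,0.8,-0.084,0.027,0.091,0.85]
    - [-1.5,1.5,1.6,-0.168,0.054,0.182,0.85]
    - [-2.3,2.3,2.4,-0.252,0.081,0.274,0.85]
    - [-3,3,3.1,-0.336,0.108,0.365,0.85]
    - [-3.8,3.8,3.9,-0.419,0.135,0.456,0.85]

```text
clock: 10.8
position: [0.5232, 0.0107, 0.1456]
tool_rot: [-3.14, 0.0, 2.259]
force: [-0.4, 0.3, -0.9]
grip_width: 0.0787
finger_force: 0.0
```

>>> play_rows:
  motion:
    - [0,0,0,0,0,0,0.85]
    - [0,0,0,0,0,0,0.85]
    - [0,0,0,0,0,0,0.85]
    - [0,0,0,0,0,0,0.85]
    - [0,0,0,0,0,0,0.85]

```text
clock: 11.3
position: [0.5229, 0.0105, 0.1457]
tool_rot: [-3.136, 0.002, 2.265]
force: [0.1, -0.0, 0.3]
grip_width: 0.0785
finger_force: 0.0
```

Run:
```python
from find import *
s=observe();print(s['position'],s['tool_rot'],s['qpos'],s['grip_width'])
p,P=find('wrist',minlen=0); cv2.imwrite('pics/w2.png',p[...,::-1])
to([.5233,.0082,.03],[np.pi,0,np.radians(129.5)])
```

```text
[0.52290493 0.0105465  0.14573278] [-3.13626594e+00  1.75953420e-03  2.26471396e+00] [-0.34181865  0.49596301  0.27666581  1.95587193 -0.19195802  0.71842948
  0.74254828] 0.07846613406354919
wrist 11283 ((523.2280883789062, 5.830329895019531), (66.25267028808594, 149.99227905273438), 39.83112335205078) z 0.008406031383177033
d [-0.17 -0.05 11.57] r [-0.0052  0.0018  0.004 ] deg 0.4
```

View pics/w2.png

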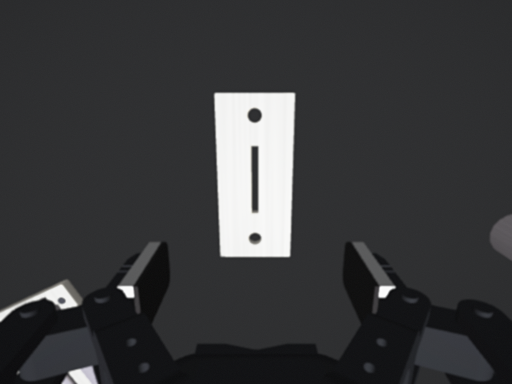

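The wrist picture shows the plate centred at (255,175) between the fingers with slot and holes visible; its measured size 66x150 mm agrees.

Run:
```python
from h import *
to([.5232,.0058,.02],[np.pi,0,np.radians(129.83)])
```

```text
d [-0.34 -0.2  12.57] r [-0.0052  0.0018 -0.0018] deg 0.3
```

>>> play_rows:
  motion:
    - [-0.1,-0.1,3,-0.003,0,0,0.85]
    - [-0.3,-0.2,6,-0.005,0.002,-0.002,0.85]
    - [-0.4,-0.2,9,-0.005,0.002,-0.002,0.85]
    - [-0.4,-0.2,11.5,-0.005,0.002,-0.002,0.85]
    - [-0.4,-0.2,12.5,-0.005,0.002,-0.002,0.85]

```text
clock: 11.85
position: [0.5226, 0.0049, 0.0187]
tool_rot: [-3.139, -0.002, 2.265]
force: [-0.2, 0.5, 0.5]
grip_width: 0.0786
finger_force: 0.0
```

>>> play_rows:
  motion:
    - [0,0,0.6,0,0,0,0.85]
    - [0,0,1.2,0,0,0,0.85]
    - [0,0,1.6,0,0,0,0.85]
    - [0,0,1.8,0,0,0,0.85]
    - [0,0,1.8,0,0,0,0.85]

```text
clock: 12.35
position: [0.5237, 0.0048, 0.0029]
tool_rot: [3.141, -0.0, 2.265]
force: [-0.4, -0.2, 0.4]
grip_width: 0.0786
finger_force: 0.0
```

Run:
```python
from h import *
s=observe();print(s['force']); to([.5232,.0058,-.005],[np.pi,0,np.radians(129.83)])
```

```text
[-0.41235945 -0.20061193  0.37533511]
d [0.11 0.02 0.79] r [ 0.0004 -0.0001 -0.0014] deg 0.1
```

>>> play_rows:
  motion:
    - [0.1,0,0.3,0,0,0,0.85]
    - [0.1,0,0.5,0,0,0,0.85]
    - [0.1,0,0.7,0,0,0,0.85]
    - [0.1,0,0.7,0,0,0,0.85]
    - [0.1,0,0.7,0,0,0,0.85]

```text
clock: 12.85
position: [0.5229, 0.0055, -0.0044]
tool_rot: [-3.142, -0.0, 2.264]
force: [-0.2, -0.6, 0.2]
grip_width: 0.0792
finger_force: 0.0
```

>>> play_rows:
  motion:
    - [0,0,0,0,0,0,0.7]
    - [0,0,0,0,0,0,0.6]
    - [0,0,0,0,0,0,0.5]
    - [0,0,0,0,0,0,0.4]
    - [0,0,0,0,0,0,0.4]
  squeeze: 40

```text
clock: 13.35
position: [0.5232, 0.0056, -0.0039]
tool_rot: [3.141, -0.0, 2.265]
force: [-3.0, 0.2, 11.8]
grip_width: 0.0646
finger_force: 41.0
```

Run:
```python
from h import *
s=observe();print(s['force'],s['position'],s['grip_width'],s['finger_force'])
```

```text
[-3.01154992  0.1564092  11.75988071] [ 0.52316275  0.00562972 -0.00387734] 0.06458510330303675 41.028998494148254
```

>>> play_rows:
  motion:
    - [0,0,-1.5,0,0,0,0.4]
    - [0,0,-4,0,0,0,0.4]
    - [0,0,-8,0,0,0,0.4]
    - [0,0,-12,0,0,0,0.4]
    - [0,0,-16,0,0,0,0.4]
  squeeze: 60

```text
clock: 13.85
position: [0.5224, 0.0053, 0.1578]
tool_rot: [-3.141, -0.0, 2.264]
force: [0.4, -0.6, -2.8]
grip_width: 0.0638
finger_force: 68.6
```

>>> play_rows:
  motion:
    - [0,0,-3,0,0,0,0.4]
    - [0,0,-5,0,0,0,0.4]
    - [0,0,-5,0,0,0,0.4]
    - [0,0,-5,0,0,0,0.4]
    - [0,0,-5,0,0,0,0.4]

```text
clock: 14.35
position: [0.5223, 0.0055, 0.2048]
tool_rot: [-3.14, -0.001, 2.265]
force: [-0.8, -0.1, -1.8]
grip_width: 0.0634
finger_force: 68.6
```

Run:
```python
from h import *
s=observe();print(s['force'],s['position'],s['grip_width'],s['finger_force'])
p=s['position'];R0=Ro.from_euler('xyz',s['tool_rot']).as_matrix()
i=viewer.camera_info('wrist'); Rc=np.array(i['R']);t=np.array(i['t'])
c=-Rc.T@t; print('cam in tool',R0.T@(c-p),'optical axis in tool',R0.T@Rc[2])
Rt=Ro.from_euler('xyz',[np.pi,0,np.radians(155.7)]).as_matrix()
# projected platform mid for hover offsets along tool x
ct=R0.T@(c-p); RcT=Rc@R0
for off in(-.12,-.08,-.04,0,.04,.08,.12):
  o=[]
  for a in(-.057,.057):
    X=np.array([.515,-.3025,.09])+Rt@np.array([a,0,0]); T=np.array([.515,-.3025,.21])+Rt@np.array([off,0,0])
    v=RcT@(Rt.T@(X-T)-ct); o+= [np.round([i['fx']*v[0]/v[2]+i['cx'],i['fy']*v[1]/v[2]+i['cy']]).tolist()]
  print(off,o)
to([.515,-.3025,.21],[np.pi,0,np.radians(155.7)])
```

```text
[-0.78946639 -0.0888302  -1.80878852] [0.52231704 0.00551123 0.20479388] 0.06339003412746916 68.63405585289001
cam in tool [ 0.07280253 -0.00065613 -0.14309247] optical axis in tool [-2.87351347e-01  9.12217469e-04  9.57824813e-01]
-0.12 [[256.0, 104.0], [257.0, -68.0]]
-0.08 [[256.0, 155.0], [257.0, -2.0]]
-0.04 [[256.0, 201.0], [256.0, 58.0]]
0 [[256.0, 243.0], [256.0, 112.0]]
0.04 [[256.0, 283.0], [256.0, 162.0]]
0.08 [[256.0, 319.0], [256.0, 208.0]]
0.12 [[256.0, 353.0], [256.0, 250.0]]
d [-23.21 -20.26  -0.52] r [-0.001  -0.0014 -0.4529] deg 25.9
```

Run:
```python
from h import *
Rt=Ro.from_euler('xyz',[np.pi,0,np.radians(155.7)]).as_matrix()
T=np.array([.515,-.3025,.215])+Rt@[-.04,.10,0]; print(T)
to(T,[np.pi,0,np.radians(155.7)])
```

```text
[ 0.59260757 -0.22782025  0.215     ]
d [-22.43  -9.52  -1.03] r [-0.001  -0.0014 -0.4529] deg 25.9
```

>>> play_rows:
  motion:
    - [-4,-1.7,-0.5,0,0,-0.08,0.4]
    - [-8.5,-3.6,-1,0,0,-0.17,0.4]
    - [-13,-5.5,-1,0,0,-0.26,0.4]
    - [-17.5,-7.4,-1,0,0,-0.35,0.4]
    - [-21,-8.9,-1,0,0,-0.42,0.4]

```text
clock: 14.85
position: [0.5884, -0.216, 0.2142]
tool_rot: [-3.141, -0.002, 2.686]
force: [1.1, 1.0, -1.8]
grip_width: 0.0638
finger_force: 68.6
```

Run:
```python
from h import *
to([.5926,-.2278,.215],[np.pi,0,np.radians(155.7)])
```

```text
d [-0.9  -0.88 -0.08] r [-0.0007 -0.0019 -0.031 ] deg 1.8
```

>>> play_rows:
  motion:
    - [-0.9,-0.8,0,0,0,-0.03,0.4]
    - [-0.9,-0.8,0,0,0,-0.03,0.4]
    - [-0.9,-0.8,0,0,0,-0.03,0.4]
    - [-0.9,-0.8,0,0,0,-0.03,0.4]
    - [-0.9,-0.8,0,0,0,-0.03,0.4]

```text
clock: 15.35
position: [0.5934, -0.2228, 0.2155]
tool_rot: [3.141, -0.001, 2.716]
force: [0.8, 0.3, -2.1]
grip_width: 0.0635
finger_force: 68.6
```

Run:
```python
from h import *
s=observe();info=viewer.camera_info('wrist')
p,d=viewer.grab_frame('wrist'); _,W=cloud('wrist',d,info)
cv2.imwrite('pics/w3.png',p[...,::-1]); np.save('w3.npy',W)
print(s['position'],s['tool_rot'],s['qpos'])
V=W.reshape(-1,3);V=V[~np.isnan(V).any(1)]
def rect(P): 
    r=cv2.minAreaRect((P[:,:2]*1000).astype(np.float32)); print(len(P),np.round(r[0],1),np.round(r[1],1),round(r[2],2),np.round(np.median(P[:,2]),4))
near=V[np.hypot(V[:,0]-.515,V[:,1]+.3025)<.12]
rect(near[(near[:,2]>.080)&(near[:,2]<.088)])
a=np.radians(-24.3);u=np.array([np.cos(a),np.sin(a)]);c=np.array([.515,-.3025])
for sgn in(-1,1):
    m=np.hypot(*(near[:,:2]-(c+sgn*.057*u)).T)<.02
    Q=near[m&(near[:,2]>.0885)]
    if len(Q): print('stud',len(Q),np.round((Q[:,:2].min(0)+Q[:,:2].max(0))/2*1000,1),np.round(Q.mean(0)*1000,1),Q[:,2].max())
pl=V[(np.hypot(V[:,0]-s['position'][0],V[:,1]-s['position'][1])<.09)&(V[:,2]>.222)&(V[:,2]<.232)]
rect(pl)
```

```text
[ 0.59338001 -0.22281954  0.21548994] [ 3.14113956e+00 -5.86202574e-04  2.71551119e+00] [ 0.11657039  0.56308269  0.2261981   1.60064636 -0.14386497  0.99473243
  1.53230251]
7487 [ 515.  -302.5] [116.3 137.3] 65.53 0.0854
stud 166 [ 464.  -278.5] [ 464.4 -277.8   93.3] 0.09678872505721696
stud 115 [ 566.9 -325.2] [ 566.6 -324.    93.2] 0.09665362976644139
37569 [ 582.3 -218.6] [ 89.9 127.7] 66.25 0.2274
```

View pics/w3.png

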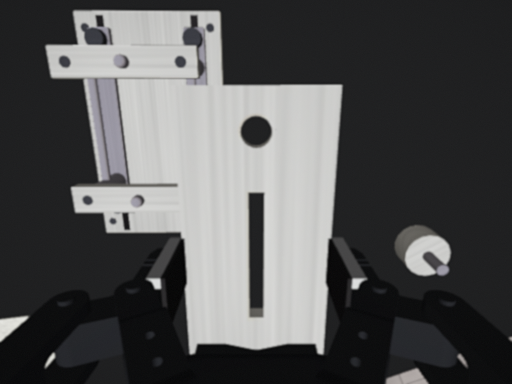

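The wrist picture shows both studs at (121,61) and (138,201) and the held plate, its far hole at (256,131).

Run:
```python
from h import *
p=cv2.imread('pics/w3.png');W=np.load('w3.npy');g=p.max(2)
pos=np.array([ 0.59338001,-0.22281954,0.21548994]);R=Ro.from_euler('xyz',[3.14114,-.00059,2.71551])
i=viewer.camera_info('wrist')
T=R.inv().apply((W-pos).reshape(-1,3)).reshape(W.shape)
m=np.zeros(g.shape,bool);m[90:235,190:325]=1
pl=m&(g>140)&(abs(T[...,2]+.012)<.006)
A=T[pl];co,_,_,_=np.linalg.lstsq(np.c_[A[:,:2],np.ones(len(A))],A[:,2],rcond=None);print('plane z=ax+by+c',co)
K=np.array([[i['fx'],0,i['cx']],[0,i['fy'],i['cy']],[0,0,1.]])
Rc=np.array(i['R']);cam=-Rc.T@np.array(i['t'])
def px(u,v):
    n=cv2.undistortPoints(np.array([[[u,v]]],float),K,np.array([i['k1'],0,0,0.]))[0,0]
    d=R.inv().apply(Rc.T@[n[0],n[1],1.]);o=R.inv().apply(cam-pos)
    k=(co[2]+co[:2]@o[:2]-o[2])/(d[2]-co[:2]@d[:2]); return (o+k*d)*1000
k,l,st,c=cv2.connectedComponentsWithStats(((g<110)).astype(np.uint8))
for j in range(1,k):
    if 100<st[j,4]<6000 and 200<c[j][0]<310: 
        x,y,w,h,a=st[j]; print(st[j],c[j],'centroid tool mm',np.round(px(*c[j]),1),'ends',np.round(px(x+w/2,y),1),np.round(px(x+w/2,y+h),1))
e=cv2.minAreaRect((A[:,:2]*1000).astype(np.float32));print(e)
# plate sides at row pairs
for v in(100,150,200):
    r=np.where(g[v,170:345]>140)[0]+170; print(v,r.min(),r.max(),np.round(px(r.min(),v),1),np.round(px(r.max()+1,v),1))
print('far edge', [np.round(px(u,85),1) for u in(200,256,320)])
```

```text
plane z=ax+by+c [-0.00013156 -0.00071488 -0.01182358]
[241 116  31  31 738] [255.70054201 131.09214092] centroid tool mm [ 57.7  -0.8 -11.8] ends [ 63.6  -0.5 -11.8] [ 51.3  -0.5 -11.8]
[ 249  193   15  124 1741] [255.83400345 251.94313613] centroid tool mm [  4.   -0.8 -11.8] ends [ 31.7  -0.5 -11.8] [-30.5  -0.4 -11.8]
((42.93299102783203, -0.07819366455078125), (59.04256057739258, 61.218589782714844), 89.95459747314453)
100 170 340 [ 69.7 -34.2 -11.8] [ 69.7  32.4 -11.9]
150 170 336 [ 50.  -35.7 -11.8] [ 50.1  32.3 -11.9]
200 170 333 [ 28.5 -37.4 -11.8] [ 28.6  32.6 -11.9]
far edge [array([ 75.2, -22.3, -11.8]), array([ 75.3,  -0.7, -11.8]), array([ 75.2,  23.9, -11.9])]
```

Run:
```python
from h import *
to([.5158,-.3019,.125],[np.pi,0,np.radians(155.6)])
```

```text
d [  3.8  -10.4    9.06] r [ 0.0004 -0.0004 -0.0002] deg 0.0
```

>>> play_rows:
  motion:
    - [1.5,-4,0,0,0,0,0.4]
    - [3,-8,1,0,0,0,0.4]
    - [3.8,-10.4,4,0,0,0,0.4]
    - [3.8,-10.4,7.5,0,0,0,0.4]
    - [3.8,-10.4,9,0,0,0,0.4]

```text
clock: 15.9
position: [0.5145, -0.3023, 0.1234]
tool_rot: [3.141, -0.003, 2.714]
force: [0.5, 0.6, -3.2]
grip_width: 0.0636
finger_force: 68.6
```

>>> play_rows:
  motion:
    - [0,0,0.5,0,0,0,0.4]
    - [0,0,1,0,0,0,0.4]
    - [0,0,1,0,0,0,0.4]
    - [0,0,1,0,0,0,0.4]
    - [0,0,1,0,0,0,0.4]

```text
clock: 16.4
position: [0.5162, -0.3029, 0.1164]
tool_rot: [3.141, 0.001, 2.715]
force: [0.0, 0.1, -2.1]
grip_width: 0.0637
finger_force: 68.6
```

Run:
```python
from h import *
print(observe()['position'],observe()['force'])
to([.5158,-.3019,.092],[np.pi,0,np.radians(155.6)])
```

```text
[ 0.51620517 -0.30293854  0.11636394] [ 0.04797679  0.13572289 -2.08243441]
d [0.08 0.08 2.44] r [ 0.0002  0.001  -0.0009] deg 0.1
```

>>> play_rows:
  motion:
    - [0.1,0.1,0.8,0,0,0,0.4]
    - [0.1,0.1,1.5,0,0,0,0.4]
    - [0.1,0.1,2,0,0,0,0.4]
    - [0.1,0.1,2.3,0,0,0,0.4]
    - [0.1,0.1,2.3,0,0,0,0.4]

```text
clock: 16.9
position: [0.5149, -0.3015, 0.092]
tool_rot: [3.141, -0.001, 2.714]
force: [-0.6, -0.5, -2.2]
grip_width: 0.0633
finger_force: 68.6
```

>>> play_rows:
  motion:
    - [0,0,0.1,0,0,0,0.4]
    - [0,0,0.2,0,0,0,0.4]
    - [0,0,0.3,0,0,0,0.4]
    - [0,0,0.4,0,0,0,0.4]
    - [0,0,0.4,0,0,0,0.4]

```text
clock: 17.4
position: [0.5152, -0.3015, 0.0885]
tool_rot: [3.141, -0.0, 2.715]
force: [-0.2, 0.3, -2.8]
grip_width: 0.0638
finger_force: 68.6
```

Run:
```python
from h import *
s=observe();print(s['position'],s['force'],s['moment'])
to([.5158,-.3019,.082],[np.pi,0,np.radians(155.6)])
```

```text
[ 0.51518563 -0.30154322  0.08846195] [-0.16126494  0.30682607 -2.82030743] [ 0.0569448  -0.01962002 -0.01326612]
d [-0.07 -0.01  0.65] r [ 0.0002 -0.0003 -0.0012] deg 0.1
```

>>> play_rows:
  motion:
    - [0,0,0.15,0,0,0,0.4]
    - [0,0,0.3,0,0,0,0.4]
    - [0,0,0.4,0,0,0,0.4]
    - [0,0,0.5,0,0,0,0.4]
    - [0,0,0.5,0,0,0,0.4]

```text
clock: 17.9
position: [0.5151, -0.3015, 0.0834]
tool_rot: [3.141, -0.001, 2.715]
force: [-0.0, 0.1, -2.8]
grip_width: 0.0636
finger_force: 68.6
```

>>> play_rows:
  motion:
    - [0,0,0.1,0,0,0,0.4]
    - [0,0,0.15,0,0,0,0.4]
    - [0,0,0.2,0,0,0,0.4]
    - [0,0,0.25,0,0,0,0.4]
    - [0,0,0.25,0,0,0,0.4]

```text
clock: 18.4
position: [0.5152, -0.3016, 0.0815]
tool_rot: [3.141, -0.0, 2.714]
force: [-3.5, 2.1, 7.6]
grip_width: 0.0635
finger_force: 69.7
```

Run:
```python
from h import *
s=observe();print(s['position'],s['force'],s['moment'],s['tool_rot'])
```

```text
[ 0.5152303  -0.30156686  0.08154258] [-3.45364213  2.1323205   7.57329222] [0.41219542 0.64295717 0.02947063] [ 3.14125130e+00 -5.07530184e-05  2.71448972e+00]
```

>>> play_rows:
  motion:
    - [0,0,0,0,0,0,0.6]
    - [0,0,0,0,0,0,0.75]
    - [0,0,0,0,0,0,0.85]
    - [0,0,0,0,0,0,0.85]
    - [0,0,0,0,0,0,0.85]

```text
clock: 18.9
position: [0.5152, -0.3016, 0.081]
tool_rot: [3.141, -0.0, 2.714]
force: [0.8, 0.2, -0.5]
grip_width: 0.0791
finger_force: 0.0
```

>>> play_rows:
  motion:
    - [0,0,-0.5,0,0,0,0.85]
    - [0,0,-1.5,0,0,0,0.85]
    - [0,0,-4,0,0,0,0.85]
    - [0,0,-8,0,0,0,0.85]
    - [0,0,-12,0,0,0,0.85]

```text
clock: 19.4
position: [0.5149, -0.3016, 0.203]
tool_rot: [3.142, -0.001, 2.714]
force: [-0.5, -0.1, 0.6]
grip_width: 0.0792
finger_force: 0.0
```

Run:
```python
from h import *
s=observe();print(s['position'],s['force'],s['grip_width'])
p,W=cloud('wrist'); cv2.imwrite('pics/w4.png',p[...,::-1])
V=W.reshape(-1,3);V=V[~np.isnan(V).any(1)];V=V[(np.hypot(V[:,0]-.515,V[:,1]+.302)<.09)&(V[:,2]>.088)&(V[:,2]<.105)]
print(np.percentile(V[:,2],[2,50,98])); print(cv2.minAreaRect((V[:,:2]*1000).astype(np.float32)))
print(np.linalg.lstsq(np.c_[V[:,:2]-[.515,-.302],np.ones(len(V))],V[:,2],rcond=None)[0])
```

```text
[ 0.51485439 -0.30156558  0.20304828] [-0.51530531 -0.07841696  0.5570497 ] 0.07917807463581839
[0.09194061 0.09344758 0.09487371]
((514.7049560546875, -302.3787841796875), (66.20933532714844, 149.72235107421875), 65.51457214355469)
[0.00027683 0.00091604 0.09343003]
```

View pics/w4.png

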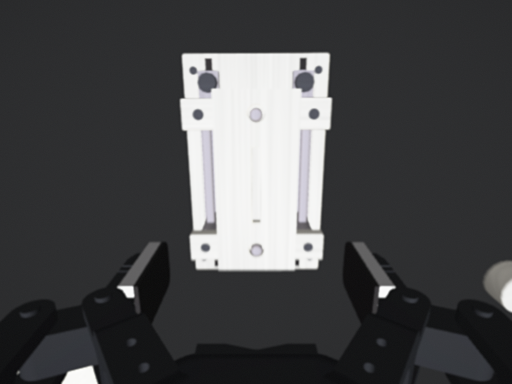

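The picture shows both studs through the end holes at (256,115) and (256,250). The plate lies level with its top at 93.4 mm (85 + 8 expected), so it is flush on the bars, and the gripper is clear.

```bash
python3 -c "
from workcell import bot
print(bot.job_done())"
```

```text
the job is handed in; nothing more can be done
None
```

The slotted plate was laid flat on the bench, regripped from above, and now lies flush on the cross bars with both studs through its end holes. It dropped over the studs on the first lowering, so no sliding search was needed. The plate is released, the other two plates, the weight and the probe were not touched, and the job was handed in at about 19.5 s.

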